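Check a kit case against its layout and pull the wrongly packed castings

TASK

Check the kit case against the layout board: push the latch in and turn it to open, raise the lid until it stands upright, and move every casting that is in a row meant for the other kind into the loose grey tray, leaving the rightly packed ones where they are. Then shut the lid, push the latch in and turn it back to locked so that it pops out again. Do not disturb the other things on the bench.

Things in the scene. Friction and masses are not known exactly. Their poses are not given: they have to be found in the camera images.
- kit_case: Case fixed to the bench: tray 164 (x) x 284 (y) mm, walls 22 mm high, 4 mm thick, floor 4 mm, with a lid. Origin: centre of underside; x from near (handle, latch) to far (hinge) side, y left. 2 x 4 pockets 76 x 66 mm, ribs 14 mm high between: far row at x = +40, near row at x = -40 mm, centres y = -105, -35, 35, 105 mm; each empty or with one standing casting. Latch axis at x = -140, y = -90 mm.
- lid (a joint): Lid angle: 0 shut, 1.57 upright, stop at 1.8 rad; the near side rises. Stiff hinge: the lid stays at any angle it is left at (3 to 4 N at the handle moves it). The lid is a shell 164 x 284 x 40 mm, 0.3 kg, top 62 mm above the bench when shut. The latch holds it down (0.05 rad of play) unless at open.
- lid_handle (a point): Middle of the lid's handle: round bar 10 mm thick, 90 mm long, along the case's y, 45 mm off the lid's near face on two end posts. Lid shut: 45 mm above the bench, case x = -127, y = 30 mm; can be taken from above, one finger between bar and lid. Lid upright: it is on top, the bar 231 mm above the bench, 45 mm above the lid's edge. The bar may turn between the fingers.
- lid_hinge (a point): Middle of the lid's hinge line, which runs along the case's y at case x = 82 mm, 22 mm above the bench. The handle bar is 210 mm from it (lid shut: 209 mm to the near side and 23 mm up).
- latch_turn (a joint): Latch angle about the vertical: 0 locked (tongue points at the lid, case +x), 1.2 rad open, at its stop (clockwise seen from above; tongue points about to case -y, clear of the lid). It turns only while pushed in by 7 mm or more and pops out only within about 0.1 rad of either end; turning takes 0.06 Nm then. Not to be forced round while out.
- latch_push (a joint): How far the latch is pushed in (down), m: 0 out, 0.008 fully in, where it stops. Springy: 4 N starts it moving, about 8 N holds it fully in; it comes out by itself when let go at either end position.
- latch_grip (a point): Grip point of the latch on its vertical axis, 71 mm above the bench when out: black bar knob 46 x 14 mm, 32 mm high, top at 82 mm. At latch_turn 0 the bar lies along the case's x (grip across case y); it turns with the latch. Below it a steel tongue (reaches 52 mm from the axis, 44 to 50 mm above the bench) and a black housing 72 mm in diameter, 36 mm high.
- layout_board: Layout board, fixed flat right of the case: aluminium plate 170 (x) x 210 (y) x 6 mm. It shows how to pack the case, the same way round: far half (x > 0) for the far row, near half (x < 0) for the near row. A dark bar on its far edge marks the hinge, a small handle and disc on its near edge the handle and latch. Origin: centre of underside, x to the far side.
- strip_angle: White strip 62 x 190 x 4 mm lying on the layout board, with four dark rectangles (angle castings seen from above). The row it lies on (far or near: x about +34 or -34 mm on the board) is for angle castings only. Origin: centre of the underside.
- strip_hub: White strip like the other, on the other half of the board, with four dark round discs (hub castings seen from above): its row is for hub castings only.
- tray: Loose open grey plastic tray for the wrongly packed castings, left of the case: 260 (x) x 200 (y) x 50 mm high, walls and floor 5 mm, 0.9 kg. Origin: centre of the underside.
- part1: Angle casting, bare steel, told by its shape: rectangular foot 66 (its x) x 34 (y) x 10 mm with an upright rib on its middle, 50 (x) x 14 (y) mm, top 48 mm above the underside; 0.32 kg. Origin: centre of the underside, z up the rib. Starts standing in a pocket with its x along the case's x (within 0.1 rad), or is absent (None).
- part2: Angle casting, bare steel, told by its shape: rectangular foot 66 (its x) x 34 (y) x 10 mm with an upright rib on its middle, 50 (x) x 14 (y) mm, top 48 mm above the underside; 0.32 kg. Origin: centre of the underside, z up the rib. Starts standing in a pocket with its x along the case's x (within 0.1 rad), or is absent (None).
- part3: Angle casting, bare steel, told by its shape: rectangular foot 66 (its x) x 34 (y) x 10 mm with an upright rib on its middle, 50 (x) x 14 (y) mm, top 48 mm above the underside; 0.32 kg. Origin: centre of the underside, z up the rib. Starts standing in a pocket with its x along the case's x (within 0.1 rad), or is absent (None).
- part4: Angle casting, bare steel, told by its shape: rectangular foot 66 (its x) x 34 (y) x 10 mm with an upright rib on its middle, 50 (x) x 14 (y) mm, top 48 mm above the underside; 0.32 kg. Origin: centre of the underside, z up the rib. Starts standing in a pocket with its x along the case's x (within 0.1 rad), or is absent (None).
- part5: Hub casting, bare steel, told by its shape: round flange 60 mm in diameter x 12 mm high with a round boss on it, 26 mm in diameter, top 48 mm above the underside; 0.32 kg. Origin: centre of the underside, z up the boss. Starts standing in a pocket, or is absent (None).
- part6: Hub casting, bare steel, told by its shape: round flange 60 mm in diameter x 12 mm high with a round boss on it, 26 mm in diameter, top 48 mm above the underside; 0.32 kg. Origin: centre of the underside, z up the boss. Starts standing in a pocket, or is absent (None).
- part7: Hub casting, bare steel, told by its shape: round flange 60 mm in diameter x 12 mm high with a round boss on it, 26 mm in diameter, top 48 mm above the underside; 0.32 kg. Origin: centre of the underside, z up the boss. Starts standing in a pocket, or is absent (None).
- part8: Hub casting, bare steel, told by its shape: round flange 60 mm in diameter x 12 mm high with a round boss on it, 26 mm in diameter, top 48 mm above the underside; 0.32 kg. Origin: centre of the underside, z up the boss. Starts standing in a pocket, or is absent (None).
- tape_roll: Bystander: cardboard tape roll, 96 mm in diameter, 50 mm high, origin centre of the underside.
- grease_jar: Bystander: white jar 70 mm in diameter, 80 mm high, origin centre of the underside.
- screwdriver: Bystander: screwdriver 200 mm long lying along its x.
- wrench: Bystander: wrench 180 mm long lying along its x.
- power_driver: Bystander: red power screwdriver lying down, 200 mm long (x), 46 mm high.

How it is judged:
On the way, in this order (a step that is already met when the one before it is completed fails the run):
1. the latch has been pushed in, turned to open and has popped out, the lid still shut (value of joint latch_turn above 1.05 rad and value of joint latch_push below 0.003 m and value of joint lid below 0.08 rad), for 0.2 s.
2. the lid stands open (more than 1.3 rad) (value of joint lid above 1.3 rad), for 0.2 s.
3. every wrongly packed casting lies in the tray and the right ones are where they were, the lid still open (((x of strip_angle in the frame of layout_board above 0 m and distance of part1 from where it was at the start of the episode below 0.035 m and distance of part2 from where it was at the start of the episode below 0.035 m and (x of part3 in the frame of tray between -0.125 and 0.125 m and y of part3 in the frame of tray between -0.095 and 0.095 m and z of part3 in the frame of tray between -0.01 and 0.075 m and linear speed of part3 below 0.05 m/s) and (x of part4 in the frame of tray between -0.125 and 0.125 m and y of part4 in the frame of tray between -0.095 and 0.095 m and z of part4 in the frame of tray between -0.01 and 0.075 m and linear speed of part4 below 0.05 m/s) and (x of part5 in the frame of tray between -0.125 and 0.125 m and y of part5 in the frame of tray between -0.095 and 0.095 m and z of part5 in the frame of tray between -0.01 and 0.075 m and linear speed of part5 below 0.05 m/s) and (x of part6 in the frame of tray between -0.125 and 0.125 m and y of part6 in the frame of tray between -0.095 and 0.095 m and z of part6 in the frame of tray between -0.01 and 0.075 m and linear speed of part6 below 0.05 m/s) and distance of part7 from where it was at the start of the episode below 0.035 m and distance of part8 from where it was at the start of the episode below 0.035 m) or (x of strip_angle in the frame of layout_board below 0 m and (x of part1 in the frame of tray between -0.125 and 0.125 m and y of part1 in the frame of tray between -0.095 and 0.095 m and z of part1 in the frame of tray between -0.01 and 0.075 m and linear speed of part1 below 0.05 m/s) and (x of part2 in the frame of tray between -0.125 and 0.125 m and y of part2 in the frame of tray between -0.095 and 0.095 m and z of part2 in the frame of tray between -0.01 and 0.075 m and linear speed of part2 below 0.05 m/s) and distance of part3 from where it was at the start of the episode below 0.035 m and distance of part4 from where it was at the start of the episode below 0.035 m and distance of part5 from where it was at the start of the episode below 0.035 m and distance of part6 from where it was at the start of the episode below 0.035 m and (x of part7 in the frame of tray between -0.125 and 0.125 m and y of part7 in the frame of tray between -0.095 and 0.095 m and z of part7 in the frame of tray between -0.01 and 0.075 m and linear speed of part7 below 0.05 m/s) and (x of part8 in the frame of tray between -0.125 and 0.125 m and y of part8 in the frame of tray between -0.095 and 0.095 m and z of part8 in the frame of tray between -0.01 and 0.075 m and linear speed of part8 below 0.05 m/s))) and value of joint lid above 1 rad), for 0.2 s.
4. the lid is shut, the latch still open (value of joint lid below 0.08 rad and value of joint latch_turn above 0.9 rad), for 0.2 s.
5. the latch is back at locked and has popped out (value of joint latch_turn below 0.15 rad and value of joint latch_push below 0.003 m and value of joint lid below 0.08 rad), for 0.2 s.
At the end, for the whole second after the job is handed in: Every casting that stood in a row meant for the other kind is inside the tray, at rest; every rightly packed one is within 35 mm of where it was; the lid is shut (under 0.08 rad), the latch at locked (under 0.15 rad) and out (pushed in less than 3 mm); the tray is at rest (all of step 5 and ((x of strip_angle in the frame of layout_board above 0 m and distance of part1 from where it was at the start of the episode below 0.035 m and distance of part2 from where it was at the start of the episode below 0.035 m and (x of part3 in the frame of tray between -0.125 and 0.125 m and y of part3 in the frame of tray between -0.095 and 0.095 m and z of part3 in the frame of tray between -0.01 and 0.075 m and linear speed of part3 below 0.05 m/s) and (x of part4 in the frame of tray between -0.125 and 0.125 m and y of part4 in the frame of tray between -0.095 and 0.095 m and z of part4 in the frame of tray between -0.01 and 0.075 m and linear speed of part4 below 0.05 m/s) and (x of part5 in the frame of tray between -0.125 and 0.125 m and y of part5 in the frame of tray between -0.095 and 0.095 m and z of part5 in the frame of tray between -0.01 and 0.075 m and linear speed of part5 below 0.05 m/s) and (x of part6 in the frame of tray between -0.125 and 0.125 m and y of part6 in the frame of tray between -0.095 and 0.095 m and z of part6 in the frame of tray between -0.01 and 0.075 m and linear speed of part6 below 0.05 m/s) and distance of part7 from where it was at the start of the episode below 0.035 m and distance of part8 from where it was at the start of the episode below 0.035 m) or (x of strip_angle in the frame of layout_board below 0 m and (x of part1 in the frame of tray between -0.125 and 0.125 m and y of part1 in the frame of tray between -0.095 and 0.095 m and z of part1 in the frame of tray between -0.01 and 0.075 m and linear speed of part1 below 0.05 m/s) and (x of part2 in the frame of tray between -0.125 and 0.125 m and y of part2 in the frame of tray between -0.095 and 0.095 m and z of part2 in the frame of tray between -0.01 and 0.075 m and linear speed of part2 below 0.05 m/s) and distance of part3 from where it was at the start of the episode below 0.035 m and distance of part4 from where it was at the start of the episode below 0.035 m and distance of part5 from where it was at the start of the episode below 0.035 m and distance of part6 from where it was at the start of the episode below 0.035 m and (x of part7 in the frame of tray between -0.125 and 0.125 m and y of part7 in the frame of tray between -0.095 and 0.095 m and z of part7 in the frame of tray between -0.01 and 0.075 m and linear speed of part7 below 0.05 m/s) and (x of part8 in the frame of tray between -0.125 and 0.125 m and y of part8 in the frame of tray between -0.095 and 0.095 m and z of part8 in the frame of tray between -0.01 and 0.075 m and linear speed of part8 below 0.05 m/s))) and linear speed of tray below 0.05 m/s); the robot touches nothing.
It fails at once if the tape roll, jar, screwdriver, wrench or power driver is moved by more than 50 mm (distance of any of tape_roll, grease_jar, screwdriver, wrench, power_driver from where it was at the start of the episode above 0.05 m).
It fails at once if the latch is turned without being pushed in (value of joint latch_turn between 0.35 and 0.85 rad and value of joint latch_push below 0.003 m).
Of part1, part2, part3, part4, part5, part6, part7, part8 only 6 to 7 are there at a start; the rules pass over those that are not, and their reading is None.
At some moment in a run one of tray may be knocked a few centimetres aside while the robot is not near it.
Once in a run the grip may slacken for a moment while it holds something.
It also fails if it takes over 210 s, if anything falls off the work surface, if the arm or the gripper's body presses on something with over 40 N, if the wrist force passes 120 N, or if a joint passes its speed limit or range.

ROBOT

A 6-joint arm with a two-finger parallel gripper is mounted at the origin on the work surface. World frame = base frame: x ahead of the robot, y to its left, z up, the work surface at z = 0. Lengths are in m, angles in rad, forces in N, time in s.
With the tool pointing down it reaches from about 0.375 to 0.925 m from the base axis. Payload 5.7 kg.
Tool frame: the origin (TCP) lies at the very end of the fingers, on their centre line; the grasp point (between the pads) lies 19 mm behind it; z points along the fingers, y is the direction in which the jaws open and shut (so a half turn about z gives the same grasp; the last joint's range is limited). The gripper opens to 88 mm and grips with 3 to 60 N. Pads are 20 mm wide; open, the fingers measure 115 mm over their backs; the gripper's body (75 mm by 178 mm) begins 61 mm behind the grasp point.
Start: joints at [-1.276, 0.359, 1.51, -0, 1.272, -0.115], TCP at [0.239, -0.55, 0.223] pointing down, gripper open.
Joint ranges: [-2.97, 2.97], [-1.01, 2.36], [0.21, 2.38], [-0.96, 4.11], [0.2, 2.71], [-2.98, 2.98]. Speed limits (rad/s): [2.39, 2.39, 3.14, 3.14, 3.14, 3.14].

INTERFACE

Orientations are given as [roll, pitch, yaw] about the fixed x, y, z axes, in that order (R = Rz(yaw) Ry(pitch) Rx(roll)).
In Python, from cell import ctrl, read_camera, cut_out, place_of gives the robot as it stands. Calls block until the motion is done:
- ctrl.move_to(position, orientation): joint-space move of the TCP to a pose.
- ctrl.move_l(position, ori=None, max_speed=0.15, contact_N=None): straight line of the TCP; ori=None keeps the orientation; max_speed is the mean speed in m/s. With contact_N (N) it stops when the force on the tool has changed by that much, and returns True; else False.
- ctrl.move_j(angles): joint-space move.
- ctrl.gripper_to(opening): opening from 0.0 (shut) to 1.0 (fully open); the grip force is fixed at half the most; returns when the fingers have stopped.
- ctrl.hold(seconds).
- ctrl.ik(position, orientation): joint angles nearest the present ones, or None.
- read_camera(name): name is "side" or "top"; returns a dict with "color" (420x560x3 uint8, red, green, blue), "range_z" (420x560 float32, m along the optical axis (not along the pixel's ray), 0 where there is no reading), "mtx" (3x3 intrinsics, pixels), "R" (3x3) and "t" (3): a world point X has camera coordinates R X + t. Camera axes: x right, y down, z forward; pixel columns grow to the right and rows downward; lengths in m; the calibration is good to about 2 mm. A picture is of the moment at which its call begins.
A pose or a line that the arm cannot do raises ctrl.IKError and nothing moves.
- ctrl.job_done(): hands the job in, once; it reports no verdict.
Trained networks look in the newest picture that a camera, given by its name, has taken for a name from the list of things; names that differ only in an ending like _2 or _b are one class to them, and where a whole thing is asked for, a point or a joint stands for the part that bears it (a point fixed in the world has none). Each returns a list of dicts, best first, with "confidence" (0 to 1); they miss things now and then, are a little off and sometimes report something else, mostly with a low value. They report only what shows in the picture. A call takes as long as a camera call.
- cut_out(camera, target): "pixels" (420x560 bool, what is visible of it).
- place_of(camera, target): "at" ([x, y, z] in m, in world coordinates, good to about 4 mm: a listed point, or the origin of a listed thing).
Readings, each from a call of its own:
- ctrl.get_time(): time.
- ctrl.get_joints(): joint angles.
- ctrl.get_dq(): joint speeds.
- ctrl.get_tau(): joint torques, N m.
- ctrl.get_tcp_pos(): TCP position.
- ctrl.get_tool_rot(): TCP orientation.
- ctrl.get_ft_force(): force on the tool from outside, world axes, zero at the start.
- ctrl.get_torque(): the same for the moment, N m.
- ctrl.get_width(): opening from 0.0 (shut) to 1.0 (fully open).
Only numpy, scipy, OpenCV 4.12 (cv2) and the standard library are available. Lean on these libraries where they do the work, as an engineer would, in place of code of your own. Each camera call takes 0.05 s, during which the arm holds its last target. There are 200 camera calls.

## Working session

There is one attempt and no reset: what is moved stays moved. The work goes in short steps, each a Python script; the robot and the scene stay as the last script left them, time stands still between calls to the robot, and variables do not carry over. Pictures are saved under pics/ and viewed, about 12 in all and at most 16, crops included, and the job is handed in when it is done.

```bash
ls; mkdir -p pics; python3 - <<'E'
from cell import ctrl, read_camera, cut_out, place_of
import cv2,numpy as np
for c in ("top","side"):
    d=read_camera(c); cv2.imwrite(f"pics/{c}0.png",d["color"][:,:,::-1])
    print(c,"cam pos",(-d["R"].T@d["t"]).round(3), d["R"][2].round(2))
    for n in ["kit_case","lid_handle","lid_hinge","latch_grip","layout_board","strip_angle","strip_hub","tray","tape_roll","grease_jar","screwdriver","wrench","power_driver"]:
        r=place_of(c,n); print(n,[(np.round(q["at"],3).tolist(),round(q["confidence"],2)) for q in r[:2]])
print(ctrl.get_time(),ctrl.get_tool_rot())
E
```

```text
pics
top cam pos [ 0.447 -0.003  1.745] [ 0.06 -0.   -1.  ]
kit_case [([0.592, -0.096, 0.001], 0.82)]
lid_handle [([0.466, -0.06, 0.046], 0.96)]
lid_hinge [([0.474, 0.324, 0.004], 0.48), ([0.587, -0.094, 0.002], 0.19)]
latch_grip [([0.447, -0.178, 0.074], 0.57)]
layout_board [([0.5, -0.525, -0.001], 0.89)]
strip_angle [([0.469, -0.52, 0.007], 0.61), ([0.464, -0.059, 0.045], 0.58)]
strip_hub [([0.533, -0.523, 0.002], 0.71)]
tray [([0.473, 0.324, 0.002], 0.91), ([0.448, -0.18, 0.072], 0.38)]
tape_roll [([0.324, -0.318, 0.0], 0.74)]
grease_jar [([0.432, 0.094, 0.002], 0.88)]
screwdriver [([0.474, 0.326, 0.004], 0.72), ([0.58, 0.552, -0.002], 0.71)]
wrench [([0.671, -0.442, -0.002], 0.83), ([0.475, 0.327, 0.005], 0.58)]
power_driver [([0.743, 0.297, 0.002], 0.74), ([0.434, 0.095, 0.003], 0.16)]
side cam pos [0.423 1.254 0.798] [ 0.07 -0.86 -0.51]
kit_case [([0.593, -0.098, -0.003], 0.69), ([0.67, -0.436, -0.002], 0.47)]
lid_handle [([0.468, -0.056, 0.045], 0.69)]
lid_hinge [([0.672, -0.106, 0.023], 0.68)]
latch_grip [([0.449, -0.178, 0.07], 0.77), ([0.582, 0.549, -0.0], 0.52)]
layout_board [([0.501, -0.523, -0.0], 0.57)]
strip_angle [([0.47, -0.518, 0.008], 0.73), ([0.537, -0.522, 0.008], 0.4)]
strip_hub [([0.325, -0.317, -0.001], 0.68), ([0.535, -0.522, 0.006], 0.53)]
tray [([0.474, 0.326, 0.001], 0.71), ([0.671, -0.438, -0.002], 0.23)]
tape_roll [([0.324, -0.318, 0.002], 0.72)]
grease_jar [([0.43, 0.093, -0.001], 0.62), ([0.673, -0.108, 0.022], 0.46)]
screwdriver []
wrench [([0.67, -0.439, -0.001], 0.68), ([0.534, -0.522, 0.008], 0.6)]
power_driver [([0.748, 0.3, -0.002], 0.62), ([0.451, -0.178, 0.07], 0.62)]
1.4 [-3.14150605e+00 -7.60955874e-06  4.09789121e-01]
```

View pics/top0.png

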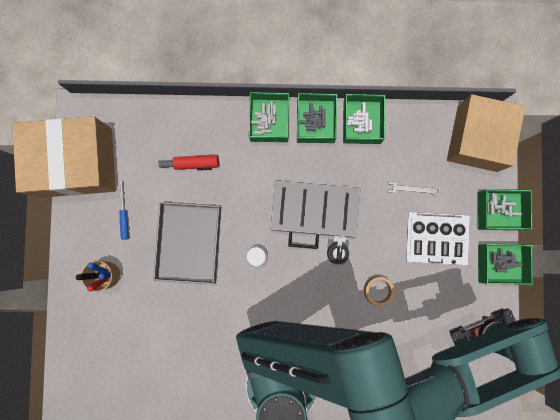

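View pics/side0.png

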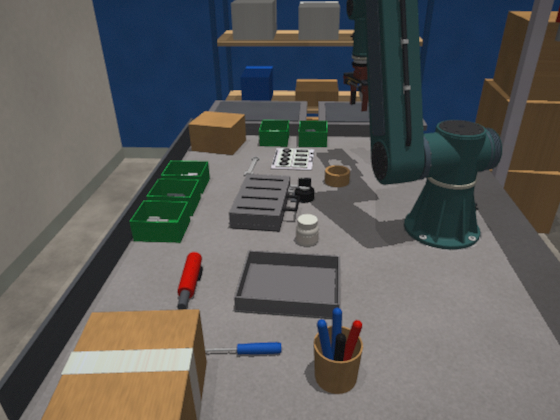

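```bash
cat > h.py <<'E'
from cell import ctrl, read_camera, cut_out, place_of
import cv2,numpy as np
def cloud(d):
    v,u=np.mgrid[:420,:560]; z=d["range_z"]; K=d["mtx"]
    P=np.stack([(u-K[0,2])/K[0,0]*z,(v-K[1,2])/K[1,1]*z,z],-1)
    return (P-d["t"])@d["R"]   # R^T (P - t)
E
python3 - <<'E'
from h import *
d=read_camera("top"); W=cloud(d); ok=d["range_z"]>0
def rect(n,m):
    p=(W[m][:,:2]*1000).astype(np.float32); r=cv2.minAreaRect(p); print(n,len(p),np.round(r[0],1),np.round(r[1],1),round(r[2],2))
x,y,z=W[...,0],W[...,1],W[...,2]
roi=ok&(x>.38)&(x<.72)&(y>-.3)&(y<.08)
rect("lid",roi&(abs(z-.062)<.006)&(x>.5))
rect("knob",roi&(z>.07)&(abs(x-.448)<.045)&(abs(y+.178)<.045))
rect("handle",roi&(z>.03)&(z<.058)&(abs(x-.462)<.018)&(abs(y+.06)<.06))
rect("tray",ok&(abs(z-.05)<.008)&(abs(x-.473)<.16)&(abs(y-.325)<.13))
E
```

```text
lid 3644 [ 586.  -101.3] [284.3 181.1] 85.98
knob 65 [ 448.1 -181.2] [14.3 45.8] 86.47
handle 101 [470.8 -62.3] [16.5 96.3] 0.77
tray 450 [474.7 323.9] [202.  260.2] 87.4
```

Top view: the board at about (438,240) has discs on its far half (row 228) and rectangles on its near half (row 248). So the far row is for hubs and the near row for angles. The lid (275..360, 181..237) is yawed about -0.068, and the latch knob is at (338,250). Both cameras and the networks agree with the case geometry. Next is the latch.

```bash
cat >> h.py <<'E'
C=np.array([.5925,-.0975]); YAW=-.068
def cw(x,y,z):
    c,s=np.cos(YAW),np.sin(YAW); return [C[0]+c*x-s*y,C[1]+s*x+c*y,z]
def down(yaw): return [np.pi,0,yaw]
def st(m=""): print(m,"t",round(ctrl.get_time(),1),"tcp",ctrl.get_tcp_pos().round(4) if hasattr(ctrl.get_tcp_pos(),'round') else np.round(ctrl.get_tcp_pos(),4),"F",np.round(ctrl.get_ft_force(),1),"w",round(float(ctrl.get_width()),3))
E
python3 - <<'E'
from h import *
L=cw(-.14,-.09,0); p=lambda z:[L[0],L[1],z]
print(p(0), ctrl.ik(p(.1),down(YAW)), ctrl.ik(p(.1),down(YAW-1.2)))
ctrl.move_to(p(.16),down(YAW)); ctrl.gripper_to(.5); st()
print(ctrl.move_l(p(.056),contact_N=5)); st()
ctrl.gripper_to(0); st("gripped")
E
```

```text
[np.float64(0.4467082706841992), np.float64(-0.17777933521840017), 0] [-5.22563195e-01  3.48543819e-01  1.90083932e+00 -4.44089210e-16
  8.92209518e-01  1.11623313e+00] [-5.22563195e-01  3.48543819e-01  1.90083932e+00 -4.44089210e-16
  8.92209518e-01  2.31623313e+00]
 t 3.9 tcp [ 0.4467 -0.1777  0.16  ] F [-0.  -0.3 -1. ] w 0.5
False
 t 4.7 tcp [ 0.4472 -0.178   0.0564] F [-0.6 -1.  -0.4] w 0.5
gripped t 5.3 tcp [ 0.4471 -0.1796  0.0566] F [-1.8 -6.7  2.7] w 0.16
```

```bash
python3 - <<'E'
from h import *
ctrl.move_l([.447,-.1805,.056]); st("shift")
print(ctrl.move_l([.447,-.1805,.044],max_speed=.03,contact_N=14)); st("pushed")
z=ctrl.get_tcp_pos()[2]; zt=z-.001
for a in (.3,.6,.9,1.2):
    ctrl.move_l([.447,-.1805,.0455],ori=down(YAW-a),max_speed=.03); st(a)
    print(np.round(ctrl.get_torque(),2))
E
```

```text
shift t 5.5 tcp [ 0.447  -0.1801  0.0561] F [0.1 2.6 3. ] w 0.155
True
pushed t 5.9 tcp [ 0.4471 -0.1802  0.0482] F [-0.8  1.2  7.8] w 0.158
0.3 t 6.3 tcp [ 0.4474 -0.1807  0.0476] F [-5.5  4.7 33.5] w 0.154
[ 1.03  1.11 -0.06]
0.6 t 6.8 tcp [ 0.4472 -0.181   0.0476] F [-6.4  3.3 32.2] w 0.158
[ 0.68  1.31 -0.03]
0.9 t 7.2 tcp [ 0.4469 -0.1813  0.0476] F [-8.2  1.9 33.4] w 0.155
[ 0.39  1.62 -0.07]
1.2 t 7.7 tcp [ 0.4466 -0.1814  0.0476] F [-9.3  0.5 34.3] w 0.155
[ 0.22  1.82 -0.  ]
```

```bash
python3 - <<'E'
from h import *
ctrl.move_l([.4468,-.1805,.0565],ori=down(YAW-1.2),max_speed=.05); st("up")
ctrl.gripper_to(.4); ctrl.move_l([.4468,-.1805,.16]); st()
ctrl.move_to(cw(-.25,.03,.25),down(YAW))   # off to near side to look
d=read_camera("top"); W=cloud(d); x,y,z=np.moveaxis(W,-1,0)
m=(z>.07)&(z<.095)&(abs(x-.448)<.045)&(abs(y+.178)<.045)
r=cv2.minAreaRect((W[m][:,:2]*1000).astype(np.float32)); print(r, m.sum(), np.median(z[m]))
cv2.imwrite("pics/latch1.png",cv2.resize(d["color"][160:280,250:400,::-1],None,fx=4,fy=4))
E
```

```text
up t 8.0 tcp [ 0.4463 -0.181   0.0563] F [-3.  -2.5  2.7] w 0.158
 t 9.4 tcp [ 0.4463 -0.1802  0.1594] F [-0.4  0.   0.1] w 0.4
((448.18914794921875, -181.08311462402344), (13.630208015441895, 44.998619079589844), 16.919708251953125) 59 0.08137851904675437
```

View pics/latch1.png

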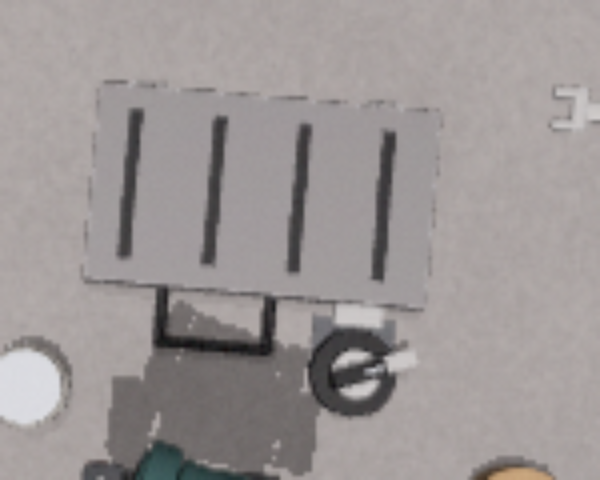

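```bash
sed -i 's/^C=.*YAW=.*/C=np.array([.593,-.100]); YAW=-.068/' h.py; cat >> h.py <<'E'
R0,A0=.2103,np.arctan2(.023,.209)
def bar(th,dx=0,dz=0):  # TCP for bar at lid angle th, tool vertical
    a=np.pi-A0-th
    return cw(.082+R0*np.cos(a)+dx,.03,.022+R0*np.sin(a)-.019+dz)
HY=YAW+np.pi/2
E
python3 - <<'E'
from h import *
ctrl.gripper_to(.42)
p=bar(0); print(np.round(p,4))
ctrl.move_to(p[:2]+[.12],down(HY)); st()
print(ctrl.move_l(p,contact_N=6)); st()
ctrl.gripper_to(0); st("gripped")
for th in (.06,.2): 
    ctrl.move_l(bar(th),max_speed=.06); st(th)
E
```

```text
[ 0.4683 -0.0614  0.026 ]
 t 12.0 tcp [ 0.4683 -0.0615  0.1202] F [-0.8 -0.   0.1] w 0.419
False
 t 12.8 tcp [ 0.4687 -0.0616  0.0265] F [-0.8  1.   0.2] w 0.418
gripped t 13.4 tcp [ 0.4673 -0.0613  0.0263] F [-3.1 -1.   6.3] w 0.105
0.06 t 13.7 tcp [ 0.469  -0.0615  0.0387] F [-4.3 -2.   1.5] w 0.106
0.2 t 14.4 tcp [ 0.4756 -0.0616  0.0673] F [-8.2 -3.6  1.2] w 0.105
```

```bash
python3 - <<'E'
from h import *
for th in np.linspace(.35,1.68,9):
    ctrl.move_l(bar(th,dx=-.0015),max_speed=.1); st(round(th,2))
    if ctrl.get_width()<.09 or np.linalg.norm(ctrl.get_ft_force())>25: print("abort"); break
E
```

```text
0.35 t 14.8 tcp [ 0.487  -0.0625  0.097 ] F [-5.5 -0.9  2.3] w 0.103
0.52 t 15.3 tcp [ 0.5042 -0.0637  0.127 ] F [-8.5 -0.4  5.3] w 0.103
0.68 t 15.8 tcp [ 0.5259 -0.0652  0.1539] F [-11.8   0.   11.7] w 0.104
0.85 t 16.3 tcp [ 0.5533 -0.0671  0.1776] F [-14.   -0.3  19.6] w 0.105
1.02 t 16.8 tcp [ 0.5867 -0.0695  0.1963] F [-7.2 -0.  16.5] w 0.104
1.18 t 17.3 tcp [ 0.6205 -0.0719  0.2081] F [-1.8 -1.3  9. ] w 0.105
1.35 t 17.8 tcp [ 0.6546 -0.0744  0.2141] F [ 1.1 -1.3  5.9] w 0.103
1.51 t 18.3 tcp [ 0.6887 -0.0768  0.2143] F [ 1.9 -2.3  5.4] w 0.103
1.68 t 18.8 tcp [ 0.722  -0.0791  0.2088] F [ 2.7 -3.6  2.7] w 0.109
```

```bash
python3 - <<'E'
from h import *
ctrl.gripper_to(.42); p=ctrl.get_tcp_pos(); ctrl.move_l([p[0],p[1],.30]); st()
ctrl.move_j([-1.276,.359,1.51,0,1.272,-.115]); ctrl.gripper_to(1.0)
d=read_camera("top"); W=cloud(d); x,y,z=np.moveaxis(W,-1,0)
cv2.imwrite("pics/open.png",cv2.resize(d["color"][150:290,140:400,::-1],None,fx=3,fy=3,interpolation=cv2.INTER_CUBIC))
for r in (0.04,-.04):
    for c in (-.105,-.035,.035,.105):
        q=cw(r,c,0); m=(abs(x-q[0])<.033)&(abs(y-q[1])<.03)&(z>.035)&(z<.065)
        if m.sum()<8: print(r,c,"empty"); continue
        R=cv2.minAreaRect((W[m][:,:2]*1000).astype(np.float32)); print(r,c,m.sum(),np.round(R[0],1),np.round(R[1],1),round(R[2],1),"z",np.median(z[m]).round(4),"exp",np.round(q[:2],3))
for k in ("part1","part5"):
    print(k,[(np.round(q["at"],3).tolist(),round(q["confidence"],2)) for q in place_of("top",k)])
print([(np.round(q["at"],3).tolist(),round(q["confidence"],2)) for q in place_of("top","tray")[:2]])
st()
E
```

```text
t 20.2 tcp [ 0.7203 -0.0785  0.299 ] F [ 0.4 -0.1  0.6] w 0.42
0.04 -0.105 empty
0.04 -0.035 75 [ 633.5 -138.4] [48.3 14.8] 1.8 z 0.0503 exp [ 0.631 -0.138]
0.04 0.035 51 [632.6 -70. ] [23.7 24.6] 64.2 z 0.0514 exp [ 0.635 -0.068]
0.04 0.105 67 [640.9   1.4] [14.2 49.8] 81.2 z 0.0504 exp [0.64  0.002]
-0.04 -0.105 empty
-0.04 -0.035 67 [ 548.8 -135.6] [50.1 13.9] 0.2 z 0.0503 exp [ 0.551 -0.132]
-0.04 0.035 49 [557.9 -63.4] [21.1 23.1] 45.8 z 0.0512 exp [ 0.555 -0.062]
-0.04 0.105 48 [562.5   5.6] [23.2 23.3] 1.7 z 0.052 exp [0.56  0.007]
part1 [([0.631, -0.136, 0.002], 0.74), ([0.561, -0.065, 0.002], 0.63), ([0.56, 0.007, 0.005], 0.51), ([0.549, -0.133, 0.006], 0.49)]
part5 [([0.631, -0.136, 0.002], 0.74), ([0.561, -0.065, 0.002], 0.63), ([0.56, 0.007, 0.005], 0.51), ([0.549, -0.133, 0.006], 0.49)]
[([0.476, 0.328, 0.005], 0.85)]
 t 23.8 tcp [ 0.2392 -0.5507  0.2227] F [ 0.2  0.3 -0.5] w 0.998
```

View pics/open.png

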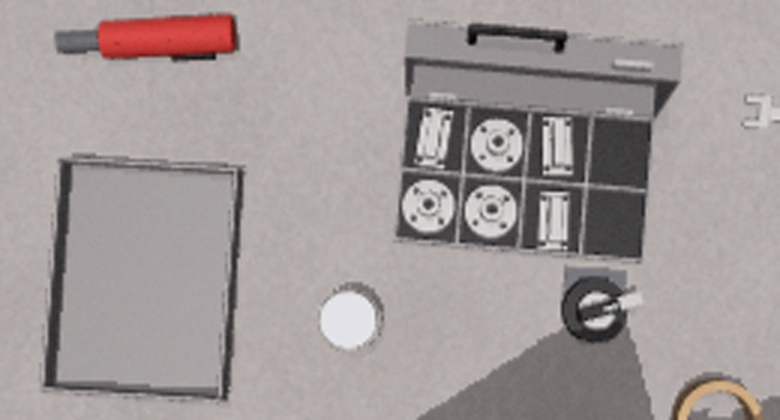

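The far row, left to right, holds an angle (433,137), a hub and an angle (557,145). The near row holds a hub (428,207), a hub (490,210) and an angle. The far row is for hubs, so the two far angles and the two near hubs have to go.

```bash
cat >> h.py <<'E'
def tray():
    d=read_camera("top"); W=cloud(d); x,y,z=np.moveaxis(W,-1,0)
    pl=[q["at"] for q in place_of("top","tray") if q["confidence"]>.6 and abs(q["at"][1]-.325)<.12]
    c=np.array(pl[0][:2]) if pl else np.array([.475,.324])
    m=(abs(z-.05)<.006)&(abs(x-c[0])<.16)&(abs(y-c[1])<.13)
    (cx,cy),(w,h),a=cv2.minAreaRect((W[m][:,:2]*1000).astype(np.float32))
    if abs(min(w,h)-200)<8 and abs(max(w,h)-260)<8:
        ax=np.radians(a if w>h else a+90); yaw=(ax+np.pi/2)%np.pi-np.pi/2; r=(np.array([cx,cy])/1000,yaw)
    else: r=(c,-.045)
    print("tray",np.round(r[0],4),round(r[1],3),"net",c.round(3),"rim",round(w),round(h)); return r
def pick(x,y,yaw,op=.48,wexp=.16):
    ctrl.move_to([x,y,.2],down(yaw)); ctrl.gripper_to(op)
    c=ctrl.move_l([x,y,.026],contact_N=6); st(f"down {c}")
    ctrl.gripper_to(0); st("grip"); ctrl.move_l([x,y,.2],max_speed=.12); st("lifted")
    return abs(ctrl.get_width()-wexp)<.04
def place(lx,ly,wexp):
    c,a=tray(); R=np.array([[np.cos(a),-np.sin(a)],[np.sin(a),np.cos(a)]]); q=c+R@[lx,ly]
    ctrl.move_l([*q,.2],ori=down(a),max_speed=.25); st("over")
    if abs(ctrl.get_width()-wexp)>.04: print("LOST"); return False
    ctrl.move_l([*q,.07],max_speed=.12); print(ctrl.move_l([*q,.024],max_speed=.05,contact_N=6)); st("set")
    ctrl.gripper_to(.48); ctrl.move_l([*q,.2]); return True
E
python3 - <<'E'
from h import *
if pick(.641-.006,.0015+.001,-.154): place(.06,.045,.16)
E
```

```text
down False t 28.3 tcp [0.6358 0.0024 0.0269] F [-0.1 -0.7  0.6] w 0.48
grip t 28.9 tcp [0.6352 0.0027 0.0263] F [-0.3  1.6  3. ] w 0.16
lifted t 30.5 tcp [0.6344 0.0026 0.1991] F [ 0.   0.2 -3.1] w 0.157
tray [0.4748 0.3233] -0.047 net [0.475 0.326] rim 201 260
over t 32.2 tcp [0.5372 0.3643 0.2   ] F [ 0.2  0.2 -3.3] w 0.153
True
set t 34.2 tcp [0.5362 0.365  0.027 ] F [ 0.8 -0.4  4.5] w 0.16
```

```bash
python3 - <<'E'
from h import *
ok=pick(.6335-.006,-.138,.031) and place(-.06,.045,.16)
if ok: ok=pick(.5625,.0055,YAW,.5,.295) and place(.06,-.045,.295)
if ok: ok=pick(.5585,-.0635,YAW,.5,.295) and place(-.06,-.045,.295)
print(ok); st()
E
```

```text
down False t 39.6 tcp [ 0.6283 -0.1383  0.0269] F [-0.3 -0.3  1. ] w 0.477
grip t 40.1 tcp [ 0.6276 -0.1378  0.0263] F [-1.8  1.1  3.8] w 0.158
lifted t 41.7 tcp [ 0.6269 -0.1379  0.1991] F [ 0.6 -0.  -3.3] w 0.16
tray [0.4696 0.3483] -0.048 net [0.471 0.352] rim 202 260
over t 44.3 tcp [0.4121 0.3954 0.2   ] F [-1.1  0.6 -4.1] w 0.159
True
set t 46.3 tcp [0.4113 0.3957 0.027 ] F [-0.3  0.3  2.9] w 0.157
down False t 51.4 tcp [0.5632 0.0054 0.0267] F [-0.3  0.1  1.2] w 0.497
grip t 51.8 tcp [0.563  0.0058 0.0267] F [-0.4  2.4  6.6] w 0.291
lifted t 53.4 tcp [0.5619 0.0055 0.1992] F [ 0.3 -0.2 -3.2] w 0.289
tray [0.4696 0.3485] -0.048 net [0.47  0.352] rim 201 260
over t 54.8 tcp [0.5274 0.2995 0.1999] F [-0.8 -1.4 -3.4] w 0.291
True
set t 56.8 tcp [0.5268 0.3003 0.0272] F [1.1 1.  1.8] w 0.292
down False t 61.6 tcp [ 0.5592 -0.0637  0.0268] F [-0.5 -0.1  0.7] w 0.502
grip t 62.0 tcp [ 0.5589 -0.0634  0.0266] F [-1.4  1.4  5.8] w 0.287
lifted t 63.6 tcp [ 0.5579 -0.0634  0.1992] F [ 0.6  0.4 -3. ] w 0.288
tray [0.4695 0.3482] -0.046 net [0.466 0.35 ] rim 201 260
over t 65.5 tcp [0.4077 0.3052 0.2   ] F [ 0.  -0.6 -3.4] w 0.289
True
set t 67.5 tcp [0.4071 0.3056 0.0271] F [ 1.  -0.1  1.5] w 0.294
True
 t 69.3 tcp [0.4069 0.3056 0.1992] F [-0.7 -0.2 -0.3] w 0.481
```

The tray was knocked 25 mm aside and each placement was re-measured, so that is accounted for. I'll check by picture before closing.

```bash
python3 - <<'E'
from h import *
ctrl.move_l([.40,.2,.3]); ctrl.move_j([-1.276,.359,1.51,0,1.272,-.115]); ctrl.gripper_to(.42)
d=read_camera("top"); W=cloud(d); x,y,z=np.moveaxis(W,-1,0)
cv2.imwrite("pics/packed.png",cv2.resize(d["color"][150:290,120:400,::-1],None,fx=2.8,fy=2.8,interpolation=cv2.INTER_CUBIC))
print([(np.round(q["at"],3).tolist(),round(q["confidence"],2)) for q in place_of("top","lid_handle")[:2]])
m=(z>.215)&(z<.26)&(x>.6)&(x<.8)&(abs(y+.1)<.15); print("bar",m.sum(),W[m].mean(0).round(4)); print(np.round(bar(1.68,-.0015,.019),4)); st()
E
```

```text
[([0.72, -0.077, 0.228], 0.81)]
bar 115 [ 0.7229 -0.0804  0.2312]
[ 0.7209 -0.0786  0.2273]
 t 73.6 tcp [ 0.2394 -0.5506  0.2227] F [ 0.4 -0.3 -1. ] w 0.422
```

View pics/packed.png

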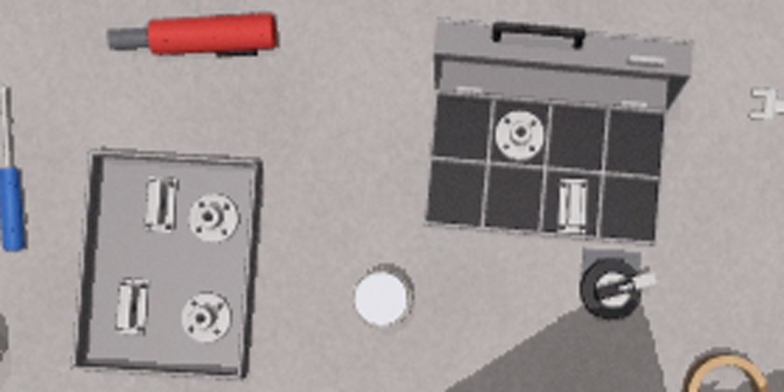

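All four are in the tray, at (160,205), (132,307), (213,218) and (206,317). The right hub and right angle are still in the case. Next I close the lid.

```bash
python3 - <<'E'
from h import *
p=bar(1.68,-.0015); ctrl.move_to(p[:2]+[.32],down(HY)); print(ctrl.move_l(p,contact_N=6)); ctrl.gripper_to(0); st("grip")
for th in list(np.linspace(1.6,.1,10))+[0.]:
    ctrl.move_l(bar(th,dx=-.0015,dz=-.001 if th==0 else 0),max_speed=.1); st(round(th,2))
    if ctrl.get_width()<.085 or np.linalg.norm(ctrl.get_ft_force())>32: print("abort"); break
E
```

```text
False
grip t 77.4 tcp [ 0.7213 -0.0787  0.2089] F [ 0.3 -0.5  1.9] w 0.104
1.6 t 77.7 tcp [ 0.7044 -0.0775  0.2121] F [0.6 0.7 5.8] w 0.101
1.43 t 78.2 tcp [ 0.6693 -0.0749  0.2135] F [-0.5  0.6  6.2] w 0.103
1.27 t 78.7 tcp [ 0.6343 -0.0724  0.2092] F [-1.4  3.3  5.4] w 0.102
1.1 t 79.2 tcp [ 0.6006 -0.0701  0.1991] F [0.5 3.  0.7] w 0.102
0.93 t 79.7 tcp [ 0.5694 -0.0679  0.1841] F [ 0.7  6.3 -3.3] w 0.104
0.77 t 80.2 tcp [ 0.5416 -0.0661  0.1643] F [ 0.7  5.1 -4.8] w 0.104
0.6 t 80.7 tcp [ 0.517  -0.0645  0.1398] F [ 2.9  6.4 -3.1] w 0.105
0.43 t 81.2 tcp [ 0.4965 -0.0631  0.1114] F [ 1.7  6.8 -3. ] w 0.108
0.27 t 81.7 tcp [ 0.481  -0.0621  0.08  ] F [ 1.8  6.  -2.7] w 0.1
0.1 t 82.2 tcp [ 0.4709 -0.0615  0.0464] F [ 1.3  6.2 -2.2] w 0.102
0.0 t 82.6 tcp [ 0.4674 -0.0613  0.0245] F [-0.1  6.  -2.7] w 0.105
```

```bash
python3 - <<'E'
from h import *
p=bar(0,-.0015,-.006); print(ctrl.move_l(p,max_speed=.03,contact_N=8)); st("press")
ctrl.gripper_to(.42); ctrl.move_l(p[:2]+[.2]); ctrl.move_to(cw(-.25,.03,.25),down(YAW))
d=read_camera("top"); W=cloud(d); x,y,z=np.moveaxis(W,-1,0)
for r in (-.07,0,.07):
    v=[]
    for c in (-.1,-.05,.05,.1):
        q=cw(r,c,0); m=(abs(x-q[0])<.006)&(abs(y-q[1])<.01); v.append(np.median(z[m]).round(4))
    print(r,v)
m=(z>.07)&(z<.095)&(abs(x-.448)<.045)&(abs(y+.178)<.045)
print(cv2.minAreaRect((W[m][:,:2]*1000).astype(np.float32)), np.median(z[m])); st()
E
```

```text
True
press t 82.8 tcp [ 0.4673 -0.0614  0.0222] F [-0.3  0.1  5.3] w 0.104
-0.07 [np.float64(0.0622), np.float64(0.0626), np.float64(0.0617), np.float64(0.0614)]
0 [np.float64(0.0623), np.float64(0.0606), np.float64(0.0609), np.float64(0.0604)]
0.07 [np.float64(0.0625), np.float64(0.0629), np.float64(0.062), np.float64(0.0627)]
((448.03826904296875, -181.004150390625), (13.263618469238281, 44.941368103027344), 16.970985412597656) 0.08026745978507976
 t 86.2 tcp [ 0.3458 -0.0531  0.2498] F [ 1.   0.1 -0.9] w 0.421
```

The lid is level at 62 mm, so it is shut. The knob still reads 1.2 rad. Locking it now.

```bash
python3 - <<'E'
from h import *
P=[.447,-.1807]
ctrl.gripper_to(.4); ctrl.move_to(P+[.16],down(YAW-1.207)); print(ctrl.move_l(P+[.056],contact_N=5)); ctrl.gripper_to(0); st("grip")
print(ctrl.move_l(P+[.044],max_speed=.03,contact_N=14)); st("pushed")
z=ctrl.get_tcp_pos()[2]
if z<.051 and abs(ctrl.get_width()-.158)<.03:
    ctrl.move_l(P+[.0455],max_speed=.03); st("in")
    for a in (.9,.6,.3,-.01):
        ctrl.move_l(P+[.0455],ori=down(YAW-a),max_speed=.03); st(a)
        if abs(ctrl.get_width()-.158)>.03: print("slack"); ctrl.hold(.5); st()
E
```

```text
False
grip t 88.7 tcp [ 0.4466 -0.1811  0.0563] F [-3.7 -3.1  2.8] w 0.158
True
pushed t 89.0 tcp [ 0.4464 -0.1813  0.0483] F [-2.1 -0.7  8.3] w 0.159
in t 89.3 tcp [ 0.4467 -0.1815  0.0473] F [-8.9 -2.5 26.9] w 0.16
0.9 t 89.8 tcp [ 0.4471 -0.1813  0.0473] F [-7.4 -0.2 25.7] w 0.159
0.6 t 90.2 tcp [ 0.4474 -0.181   0.0473] F [-6.1 -0.1 24.7] w 0.156
0.3 t 90.7 tcp [ 0.4476 -0.1806  0.0473] F [-5.3  2.  24.6] w 0.163
-0.01 t 91.1 tcp [ 0.4477 -0.1802  0.0473] F [-3.9  4.1 25.5] w 0.157
```

```bash
python3 - <<'E'
from h import *
P=[.447,-.1807]
ctrl.move_l(P+[.0565],ori=down(YAW),max_speed=.05); ctrl.gripper_to(.4); ctrl.move_l(P+[.2])
ctrl.move_j([-1.276,.359,1.51,0,1.272,-.115]); ctrl.hold(.5)
d=read_camera("top"); W=cloud(d); x,y,z=np.moveaxis(W,-1,0)
m=(z>.07)&(z<.095)&(abs(x-.448)<.045)&(abs(y+.178)<.045)
print(cv2.minAreaRect((W[m][:,:2]*1000).astype(np.float32)), np.median(z[m])); st()
q=cw(-.07,.05,0); print("lid",np.median(z[(abs(x-q[0])<.006)&(abs(y-q[1])<.03)]))
cv2.imwrite("pics/end.png",d["color"][:,:,::-1]); tray()
for n in ["tape_roll","grease_jar","wrench","power_driver"]: print(n,[np.round(q["at"],3).tolist() for q in place_of("top",n)[:1]])
E
```

```text
((448.37799072265625, -181.11325073242188), (14.105770111083984, 45.60609436035156), 85.1113510131836) 0.08090889082766224
 t 95.2 tcp [ 0.2394 -0.5507  0.2227] F [-0.6  0.3 -0.8] w 0.401
lid 0.06126827883645751
tray [0.4695 0.3481] -0.047 net [0.475 0.324] rim 202 260
tape_roll [[0.325, -0.316, -0.002]]
grease_jar [[0.433, 0.094, -0.0]]
wrench [[0.672, -0.443, 0.001]]
power_driver [[0.744, 0.299, 0.002]]
```

View pics/end.png

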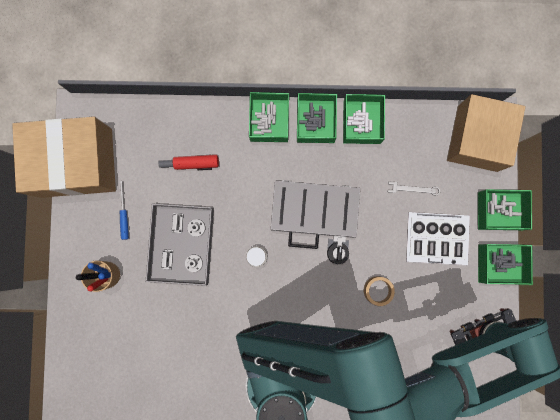

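The final picture shows the lid shut at (317,209), the latch knob back along case x at (338,250), all four castings in the tray at (180,243), and the other things unmoved.

```bash
python3 -c "
from cell import ctrl
ctrl.job_done()"
```

```text
the job is handed in; nothing more can be done
```

The job is done and handed in at about 95 s of the 210 s allowed; no verdict is reported back.

- **What was moved:** The board marks the far row for hubs and the near row for angles. I moved the two angles from the far row and the two hubs from the near row into the tray. The correctly packed far hub and near angle stayed in their pockets.
- **Lid:** I raised it to about 1.68 rad, a little past upright, so the gripper had room over the far row. It is now shut, with its top at 61–62 mm above the bench.
- **Latch:** It is back at locked, within about 0.02 rad by the camera, and popped out with the knob top at 81 mm.
- **Tray:** It was knocked about 25 mm aside partway through. I re-measured it before each placement, so all four castings landed inside.
- **Other things on the bench:** The tape roll, jar, wrench and power driver measure within about 3 mm of where they started. I checked the screwdriver only by eye in the final picture, where it looks unmoved.
- **Check that disagreed:** In the final check the network gave the tray's old position (0.475, 0.324). The depth reading of its rim gave (0.470, 0.348), which the picture and earlier network readings support.

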